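# Open the threaded vessel and put its dust cover on

### The arm

A 6-joint arm with a two-finger parallel gripper is mounted at the origin on the work surface. World frame = base frame: x ahead of the robot, y to its left, z up, the work surface at z = 0. Lengths are in mm, angles in rad, forces in N, time in s.
With the tool pointing down it reaches from about 275 to 825 mm from the base axis. Payload 5.2 kg.
Tool frame: the origin (TCP) lies at the very end of the fingers, on their centre line; the grasp point (between the pads) lies 19 mm behind it; z points along the fingers, y is the direction in which the jaws open and shut (so a half turn about z gives the same grasp; the last joint's range is limited). The gripper opens to 93 mm and grips with 3 to 60 N. Pads are 15 mm wide; open, the fingers measure 128 mm over their backs; the gripper's body (75 mm by 188 mm) begins 65 mm behind the grasp point.
Start: joints at [-0.203, 0.259, 1.535, -0, 1.348, -0.203], TCP at [550.005, 0.023, 218.653] pointing down, gripper open.
Joint ranges: [-3.14, 3.14], [-0.91, 2.08], [0.19, 2.58], [-1.22, 4.36], [0.22, 2.71], [-3.12, 3.12]. Speed limits (rad/s): [2.57, 2.57, 3.14, 3.14, 3.14, 3.14].

### API

Orientations are given as [roll, pitch, yaw] about the fixed x, y, z axes, in that order (R = Rz(yaw) Ry(pitch) Rx(roll)).
In Python, from bench import robot gives the robot as it stands. The module is installed in compiled form; this text tells all that it offers. Calls block until the motion is done:
- robot.move_ptp(position, orientation): joint-space move of the TCP to a pose.
- robot.move_linear(position, ori=None, speed=150, f_stop=None): straight line of the TCP; ori=None keeps the orientation; speed is the mean speed in mm/s. With f_stop (N) it stops when the force on the tool has changed by that much, and returns True; else False.
- robot.move_j(angles): joint-space move.
- robot.move_gripper(opening): opening from 0.0 (shut) to 1.0 (fully open); the grip force is fixed at half the most; returns when the fingers have stopped.
- robot.sleep(seconds).
- robot.inverse_kinematics(position, orientation): joint angles nearest the present ones, or None.
- robot.get_image(name): name is "scene" or "side" or "wrist"; returns a dict with "img" (420x560x3 uint8, blue, green, red), "fovy" (degrees; the focal length in pixels is half the picture's height over the tangent of half this angle, whatever the lens; pixels are square), "cx", "cy" (the principal point, pixels), "eye" and "orientation" of the camera in the world. Camera axes: x right, y down, z forward; pixel columns grow to the right and rows downward; lengths in mm; the calibration is good to about 2 mm. A picture is of the moment at which its call begins. There is no depth.
A pose or a line that the arm cannot do raises robot.MotionError and nothing moves.
- robot.hand_in(): hands the job in, once; it reports no verdict.
Readings, each from a call of its own:
- robot.current_t(): time.
- robot.current_qpos(): joint angles.
- robot.current_joint_vel(): joint speeds.
- robot.current_joint_efforts(): joint torques, N m.
- robot.current_tcp_pos(): TCP position.
- robot.current_eef_rot(): TCP orientation.
- robot.current_contact_force(): force on the tool from outside, world axes, zero at the start.
- robot.current_ft_torque(): the same for the moment, N m.
- robot.current_gripper_width(): opening from 0.0 (shut) to 1.0 (fully open).
Only numpy, scipy, OpenCV 4.12 (cv2) and the standard library are available. Lean on these libraries where they do the work, as an engineer would, in place of code of your own. Each camera call takes 0.05 s, during which the arm holds its last target.

### The job

The steel vessel has to stand vented: unscrew its white cap (anticlockwise from above, in several turns with a fresh grip each) without forcing it, and stand the cap right way up on the floor of the shallow white tray. Then put the loose steel dust cover level over the vessel's open mouth and let go. Do not drop the cap or the cover, and do not disturb the amber bottle, beaker and jar.

Things in the scene. Friction and masses are not known exactly. Their poses are not given: they have to be found in the camera images.
- cap: White plastic twelve-sided screw cap, 58 mm across flats (60 over corners), 38 mm tall, open below, inside 34 mm deep, about 100 g. Origin: centre of its underside; z up through its closed top; flats face its x axis and every 30 degrees from there. It starts screwed home on the vessel's neck, underside 148 mm above the table, its x axis within 9 degrees of the vessel's.
- cap_top (a point): Centre of the cap's top face. Turned anticlockwise from above (positive about z) the cap rises 20 mm per turn, with 1.5 mm play up or down, and turns easily; let go part way it stays. It leaves the thread after about 200 degrees: turn it 215 to 300 degrees in all, then lift it straight up some 25 mm to clear the mouth. Pulled up before that, it is held by the thread.
- vessel: Upright steel vessel fixed to the bench: foot plate 160 x 160 x 8 mm with 4 low bolts, body 130 mm in diameter (133 over its bands) up to 115 mm height, a cone narrowing to 60 mm diameter at 140 mm, then the threaded neck. Origin: centre of its underside, on the table; z up.
- vessel_mouth (a point): Centre of the vessel's open mouth, at the top of the neck, 182 mm above the table. The neck is 41 mm in diameter, 50 mm over the threads, and stands 42 mm above the cone.
- cover: Loose plain steel dust cover, about 180 g: upside-down dish 71 mm across, inside 66 mm wide and 22 mm deep, flat top at 25 mm; in its middle a black knob: thin neck to 31 mm, then a round grip 25 mm in diameter from 31 to 57 mm above the underside. Origin: centre of the underside; z up through the knob. Starts on the table, knob up. Seated on the mouth, its underside is 160 mm above the table.
- tray: Shallow white plastic tray fixed to the bench, 160 x 160 mm outside, rim 14 mm high, walls 4 mm, floor about 4 mm thick. Origin: centre of its underside; x and y along its sides.
- tray_in (a point): Centre of the tray's inner floor.
- amber_bottle: Bystander: amber glass bottle with black cap, 52 mm in diameter, 115 mm tall. Origin: centre of its underside.
- beaker: Bystander: open steel beaker, 68 mm in diameter, 85 mm tall. Origin: centre of its underside.
- jar: Bystander: low white plastic jar, 60 mm in diameter, 55 mm tall, standing on the table. Origin: centre of its underside.

How it is judged (in metres and radians):
On the way, in this order (a step that is already met when the one before it is completed fails the run):
1. the cap has been turned by about a quarter turn while still on the thread (angle between the x axis of cap and the x axis of vessel, either way round above 1.2 rad and z of cap in the frame of vessel below 0.16 m and horizontal distance between cap and vessel below 0.006 m), for 0.05 s.
2. the cap has been lifted clear of the mouth (z of cap in the frame of vessel_mouth above 0.003 m), for 0.1 s.
3. the cap stands right way up on the tray's floor, let go (x of cap in the frame of tray between -0.05 and 0.05 m and y of cap in the frame of tray between -0.05 and 0.05 m and z of cap in the frame of tray_in below 0.004 m and angle between cap's own z axis and vertical below 0.1 rad and contact force between the fingers and cap below 0.1 N and linear speed of cap below 0.03 m/s), for 0.2 s.
At the end, for the whole second after the job is handed in: Both released and at rest: the cap upright (0.1 rad) on the tray's floor, within 50 mm of the tray's centre along each side; the cover level (0.07 rad) on the vessel's mouth, its underside 22 +- 4 mm below the mouth, within 14 mm of its axis (x of cap in the frame of tray between -0.05 and 0.05 m and y of cap in the frame of tray between -0.05 and 0.05 m and z of cap in the frame of tray_in below 0.004 m and angle between cap's own z axis and vertical below 0.1 rad and linear speed of each of cap, cover below 0.03 m/s and horizontal distance between cover and vessel_mouth below 0.014 m and angle between cover's own z axis and vertical below 0.07 rad and z of cover in the frame of vessel_mouth between -0.026 and -0.018 m); the robot touches nothing.
It fails at once if the cap is forced against the vessel (more than 90 N) (contact force between cap and vessel above 90 N).
It fails at once if the cap is dropped (falls freely faster than 0.7 m/s, about 25 mm) (linear speed of cap above 0.7 m/s and contact force between the fingers and cap below 0.05 N).
It fails at once if the cover is dropped (falls freely faster than 0.7 m/s, about 25 mm) (linear speed of cover above 0.7 m/s and contact force between the fingers and cover below 0.05 N).
It fails at once if the amber bottle, the beaker or the jar is moved by more than 30 mm or tipped (distance of any of amber_bottle, beaker, jar from where it was at the start of the episode above 0.03 m or angle between any of amber_bottle, beaker, jar's own z axis and vertical above 0.5 rad).
It also fails if it takes over 72 s, if anything falls off the work surface, if the arm or the gripper's body presses on something with over 40 N, if the wrist force passes 120 N, or if a joint passes its speed limit or range.

## Working session

There is one attempt and no reset: what is moved stays moved. The work goes in short steps, each a Python script; the robot and the scene stay as the last script left them, time stands still between calls to the robot, and variables do not carry over. Pictures are saved under pics/ and viewed, and the job is handed in when it is done.

```bash
mkdir -p pics; python3 - <<'E'
from bench import robot
import cv2
for n in ["scene","side","wrist"]:
    d=robot.get_image(n); cv2.imwrite(f"pics/{n}0.png",d["img"]); print(n,d["fovy"],d["cx"],d["cy"],d["eye"],d["orientation"])
print(robot.current_t(),robot.current_eef_rot(),robot.current_tcp_pos())
E
```

```text
scene 52.044158881836154 277.68630610216263 205.45169290689637 [1205.77373706 -246.0296432   944.92039337] [-2.41253068 -0.01620606  1.24192973]
side 42.54281863730519 280.1188256086414 216.89328821594324 [ 395.91423795 -720.14042494  888.66024449] [-2.36071279  0.0197664  -0.20023034]
wrist 66.56257340842433 284.9038917092105 204.31445711342994 [550.79068823  65.96364692 384.33215688] [ 2.89839193e+00  1.76156738e-03 -6.98026025e-04]
0.15 [-3.14022934e+00 -2.74065076e-04  1.57078202e+00] [5.49594054e+02 1.07240954e-01 2.18026785e+02]
```

View pics/scene0.png

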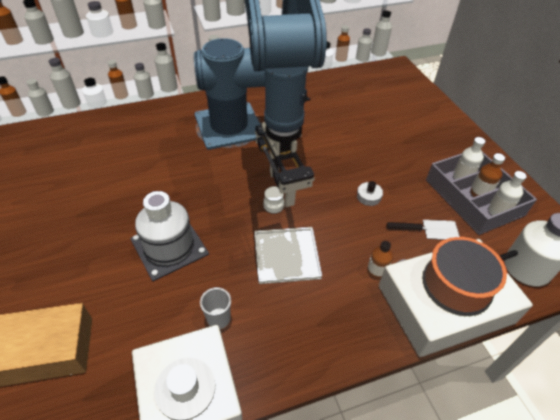

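View pics/side0.png

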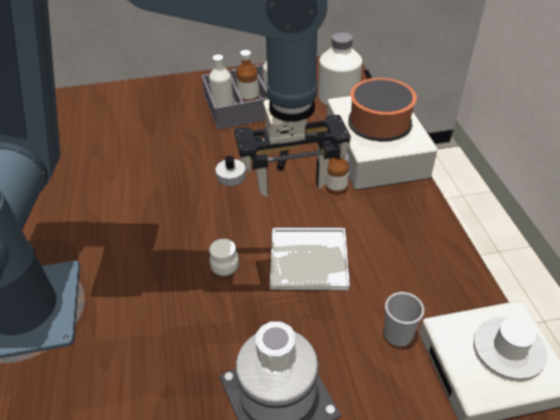

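View pics/wrist0.png

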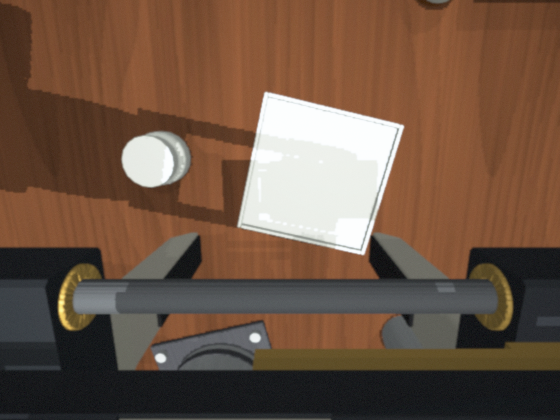

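```bash
cat > h.py <<'E'
from bench import robot
import cv2, numpy as np
from scipy.spatial.transform import Rotation as R
def cam(d):
    f=210/np.tan(np.radians(d["fovy"])/2)
    return f,d["cx"],d["cy"],np.array(d["eye"]),R.from_euler("xyz",d["orientation"]).as_matrix()
def onz(d,u,v,z):
    f,cx,cy,e,M=cam(d); r=M@np.array([(u-cx)/f,(v-cy)/f,1]); return e+r*(z-e[2])/r[2]
def proj(d,p):
    f,cx,cy,e,M=cam(d); q=M.T@(np.array(p)-e); return np.array([cx+f*q[0]/q[2],cy+f*q[1]/q[2]])
def shot(n,name,crop=None,k=1):
    d=robot.get_image(n); im=d["img"]
    save(im,name,crop,k); return d
def save(im,name,crop=None,k=1):
    if crop: x0,y0,x1,y1=crop; im=im[y0:y1,x0:x1]
    if k!=1: im=cv2.resize(im,None,fx=k,fy=k,interpolation=cv2.INTER_CUBIC)
    cv2.imwrite(f"pics/{name}.png",im)
E
python3 - <<'E'
from h import *
np.set_printoptions(precision=1,suppress=True)
s=robot.get_image("scene"); d=robot.get_image("side"); w=robot.get_image("wrist")
print("tip",proj(s,[550,0,218]),proj(d,[550,0,218]))
for n,a,b,z in [("cap",(157,201),(276,337),186),("coverknob",(371,186),(230,161),57),("jar",(274,194),(223,247),55),("beakertop",(216,302),(404,309),85),("amber",(386,246),(342,155),115)]:
    print(n,onz(s,*a,z),onz(d,*b,z))
for p in [(265,93),(403,126),(364,254),(238,227)]: print(onz(w,*p,14))
for p in [(257,231),(316,229),(321,276),(258,280)]: print(onz(s,*p,14))
print("jar w",onz(w,148,161,55))
save(s["img"],"sc1",(90,140,290,290),4)
save(d["img"],"sd1",(200,130,360,250),5)
E
```

```text
tip [281.6 189.4] [291.5 189.1]
cap [ 466.1 -283.3  186. ] [ 464.2 -282.5  186. ]
coverknob [471.8 305.5  57. ] [463.  304.7  57. ]
jar [413.5  28.5  55. ] [411.4  32.8  55. ]
beakertop [ 713.6 -208.6   85. ] [ 708.6 -211.3   85. ]
amber [712.2 211.2 115. ] [710.  197.7 115. ]
[528.7 100.   14. ]
[683.4  64.6  14. ]
[648.6 -89.7  14. ]
[493.4 -54.5  14. ]
[495.2 -47.8  14. ]
[539.3 109.6  14. ]
[684.6  63.9  14. ]
[645.8 -91.2  14. ]
jar w [409.9  30.   55. ]
```

View pics/sc1.png

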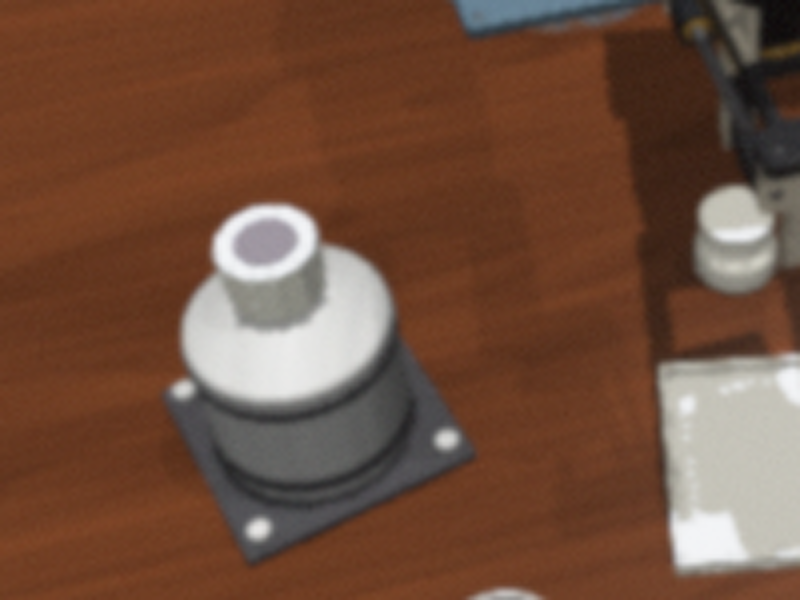

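```bash
python3 - <<'E'
from h import *
np.set_printoptions(precision=2,suppress=True)
for yd in range(-180,181,30):
    q=robot.inverse_kinematics([465,-283,160],[np.pi,0,np.radians(yd)])
    print(yd,None if q is None else np.array(q))
robot.move_ptp([465,-283,290],[np.pi,0,np.pi/2-0.4])
w=shot("wrist","w1")
print(robot.current_t(),robot.current_tcp_pos(),w["eye"],w["orientation"])
save(w["img"],"w1c",(200,130,360,250),5)
E
```

```text
-180 [-0.75  0.3   1.64  0.    1.21 -2.32]
-150 [-0.75  0.3   1.64  0.    1.21 -2.85]
-120 [-0.75  0.3   1.64 -0.    1.21  2.91]
-90 [-0.75  0.3   1.64 -0.    1.21  2.39]
-60 [-0.75  0.3   1.64 -0.    1.21  1.87]
-30 [-0.75  0.3   1.64 -0.    1.21  1.34]
0 [-0.75  0.3   1.64 -0.    1.21  0.82]
30 [-0.75  0.3   1.64 -0.    1.21  0.3 ]
60 [-0.75  0.3   1.64  0.    1.21 -0.23]
90 [-0.75  0.3   1.64  0.    1.21 -0.75]
120 [-0.75  0.3   1.64  0.    1.21 -1.28]
150 [-0.75  0.3   1.64  0.    1.21 -1.8 ]
180 [-0.75  0.3   1.64  0.    1.21 -2.32]
1.5167 [ 465.45 -281.71  289.64] [ 491.9  -221.45  456.13] [ 2.9 -0.  -0.4]
```

View pics/w1.png

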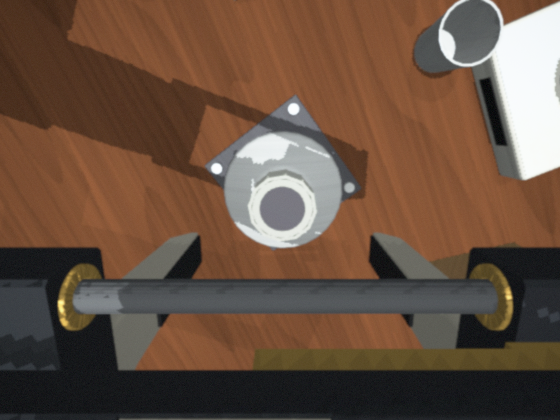

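View pics/w1c.png

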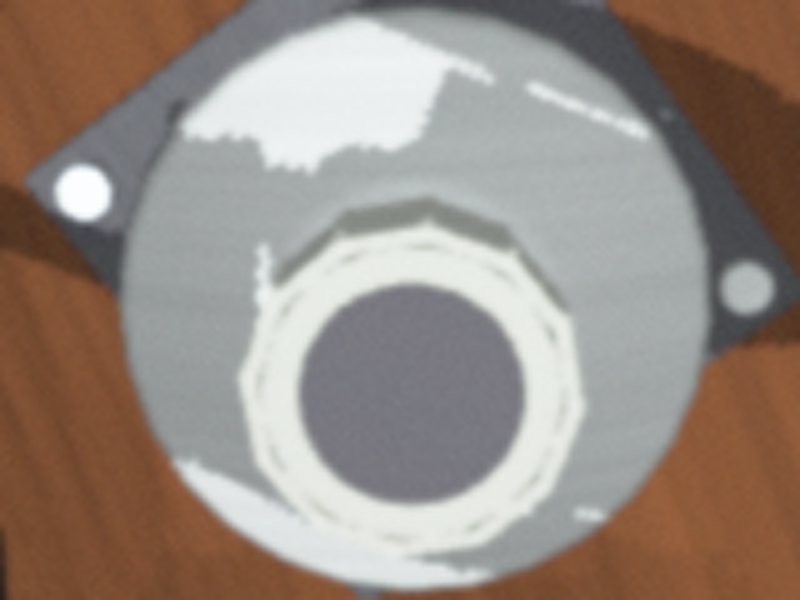

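```bash
python3 - <<'E'
from h import *
from scipy.optimize import least_squares
np.set_printoptions(precision=2,suppress=True)
w=robot.get_image("wrist")
T=lambda p:((p[0]+.5)/5-.5+200,(p[1]+.5)/5-.5+130)
C=[(243,382),(340,240),(428,224),(512,248),(571,316),(583,403),(550,480),(404,552)]
P=np.array([onz(w,*T(c),186)[:2] for c in C])
print(onz(w,*T((412,393)),186), onz(w,*T((412,393)),185))
f=lambda x:np.concatenate([np.hypot(*(P-x[:2]).T)-30])
s=least_squares(f,[465,-283]);print(s.x,s.fun)
a=np.degrees(np.arctan2(*(P-s.x).T[::-1])); print(a, a%30)
# bolts / plate corners
B=[(293.5,108.5),(216.5,168.5),(349,187.5)]
Q=np.array([onz(w,*b,12) for b in B]);print(Q)
print((Q[1]+Q[2])/2, np.degrees(np.arctan2(*(Q[0]-Q[1])[:2][::-1])),np.degrees(np.arctan2(*(Q[2]-Q[0])[:2][::-1])))
# metric body circle top at z=115 
E
```

```text
[ 462.36 -284.95  186.  ] [ 462.25 -285.19  185.  ]
[ 462.71 -284.71] [-0.3  -0.65 -0.56  0.35  0.32 -0.27 -0.9  -0.21]
[ 154.01   92.21   62.16   33.32    3.3   -27.02  -56.8  -116.17] [4.01 2.21 2.16 3.32 3.3  2.98 3.2  3.83]
[[ 510.9  -205.76   12.  ]
 [ 381.55 -238.13   12.  ]
 [ 542.18 -335.01   12.  ]]
[ 461.86 -286.57   12.  ] 14.050194047879629 -76.39185178379665
```

```bash
python3 - <<'E'
from h import *
robot.move_ptp([463,-284,290],[np.pi,0,np.pi/2-0.4+np.pi])
w=shot("wrist","w2c",(200,130,360,250),5)
np.save("w2.npy",w,allow_pickle=True)
print(robot.current_t(),robot.current_tcp_pos(),w["eye"],w["orientation"])
E
```

```text
4.2667 [ 463.02760184 -283.97551945  289.99623531] [ 438.41258605 -344.64215548  456.38987029] [2.90159563e+00 5.38283977e-04 2.74137726e+00]
```

View pics/w2c.png

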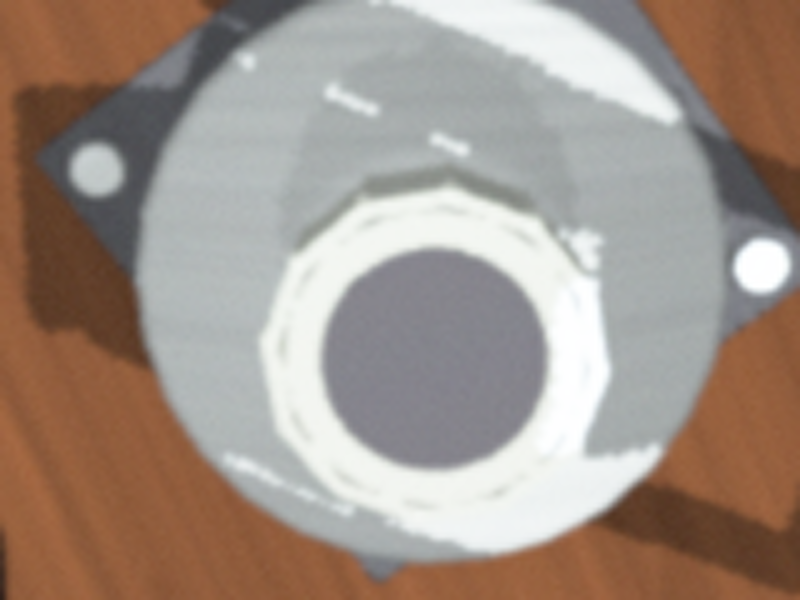

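```bash
python3 - <<'E'
from h import *
from scipy.optimize import least_squares
np.set_printoptions(precision=2,suppress=True)
w=np.load("w2.npy",allow_pickle=True).item()
T=lambda p:((p[0]+.5)/5-.5+200,(p[1]+.5)/5-.5+130)
C=[(262,345),(363,202),(450,187),(597,281),(608,367)]
P=np.array([onz(w,*T(c),186)[:2] for c in C])
print(onz(w,*T((435,358)),186))
f=lambda x:np.hypot(*(P-x[:2]).T)-30
s=least_squares(f,[465,-283]);print(s.x,s.fun)
a=np.degrees(np.arctan2(*(P-s.x).T[::-1])); print(a, a%30)
E
```

```text
[ 461.89 -285.75  186.  ]
[ 461.58 -285.65] [ 0.38 -0.09 -0.23  0.62 -0.2 ]
[ -27.24  -88.1  -117.14 -176.67  153.94] [2.76 1.9  2.86 3.33 3.94]
```

```bash
cat >> h.py <<'E'
CX,CY=462.1,-285.3
def st(t=""):
    print(t,round(robot.current_t(),2),np.round(robot.current_tcp_pos(),1),"F",np.round(robot.current_contact_force(),1),"M",np.round(robot.current_ft_torque(),2),"g",round(robot.current_gripper_width()*93,1), "yaw",round(np.degrees(robot.current_eef_rot()[2]),1))
def o(deg): return [np.pi,0,np.radians(deg)]
E
python3 - <<'E'
from h import *
robot.move_ptp([CX,CY,230],o(-102)); robot.move_linear([CX,CY,157],speed=100,f_stop=15)
st("down"); robot.move_gripper(0.0); st("grip")
d=shot("side","s2",(190,230,350,350),5)
E
```

```text
down 5.5 [ 462.6 -285.8  157.9] F [-0.4  0.2  0.3] M [ 0.17  0.02 -0.01] g 93.3 yaw -102.0
grip 6.15 [ 462.  -285.3  157.1] F [-0.8 -0.2  0.8] M [0.22 0.17 0.06] g 58.0 yaw -102.0
```

View pics/s2.png

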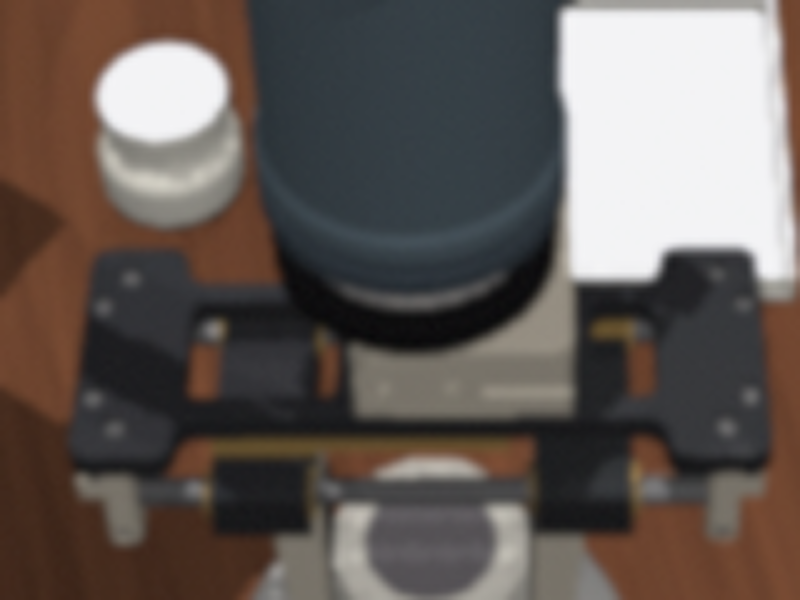

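Gripped on the flats, exactly 58 mm, with negligible forces. First turn, in small steps.

```bash
cat >> h.py <<'E'
def turn(y0,z0,total,n=3):
    for i in range(1,n+1):
        a=total*i/n
        robot.move_ptp([CX,CY,z0+20*a/360],o(y0+a)); st(f"turn {a:.0f}")
E
python3 - <<'E'
from h import *
turn(-102,157,85)
robot.move_gripper(0.9); st("open")
E
```

```text
turn 28 6.74 [ 462.  -285.2  158.3] F [-0.9  0.4 -1.8] M [0.17 0.02 0.01] g 57.8 yaw -73.8
turn 57 7.28 [ 462.1 -285.3  160.1] F [ 0.2  0.2 -2. ] M [0.15 0.13 0.02] g 58.0 yaw -45.6
turn 85 7.83 [ 462.1 -285.3  161.7] F [-0.4 -0.4 -1.1] M [0.1  0.12 0.02] g 58.1 yaw -17.3
open 8.47 [ 462.1 -285.3  161.8] F [0.3 0.4 0. ] M [ 0.1   0.12 -0.02] g 83.6 yaw -17.0
```

```bash
python3 - <<'E'
from h import *
shot("wrist","w3")
E
```

```text
(no output)
```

View pics/w3.png

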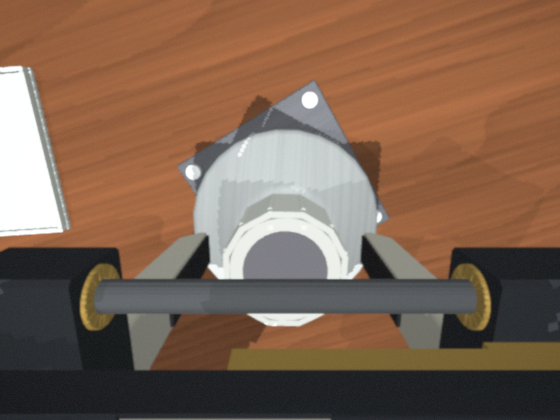

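```bash
python3 - <<'E'
from h import *
z=157+20*85/360
robot.move_ptp([CX,CY,z],o(-107)); st("back")
robot.move_gripper(0.0); st("grip")
turn(-107,z,85)
robot.move_gripper(0.9); z+=20*85/360
robot.move_ptp([CX,CY,z],o(-112)); st("back")
robot.move_gripper(0.0); st("grip")
shot("wrist","w4")
E
```

```text
back 9.92 [ 462.1 -285.3  161.7] F [-0.9 -0.2  0.2] M [ 0.15 -0.02 -0.  ] g 83.4 yaw -106.9
grip 10.45 [ 462.1 -285.3  161.7] F [-0.   0.5  0.5] M [0.16 0.   0.07] g 58.0 yaw -107.0
turn 28 10.99 [ 462.1 -285.4  163.3] F [ 0.4 -0.3  0.3] M [0.13 0.11 0.01] g 57.8 yaw -78.8
turn 57 11.53 [ 462.1 -285.4  164.9] F [0.5 0.6 1. ] M [0.14 0.16 0.  ] g 57.7 yaw -50.6
turn 85 12.07 [ 462.1 -285.2  166.5] F [-0.   0.8  1.7] M [ 0.29  0.2  -0.07] g 57.9 yaw -22.3
back 14.12 [ 462.1 -285.3  166.5] F [-0.2 -0.3 -0.2] M [ 0.16 -0.01  0.  ] g 84.0 yaw -111.9
grip 14.65 [ 462.1 -285.3  166.4] F [0.2 0.1 0.5] M [0.14 0.04 0.02] g 57.6 yaw -112.0
```

View pics/w4.png

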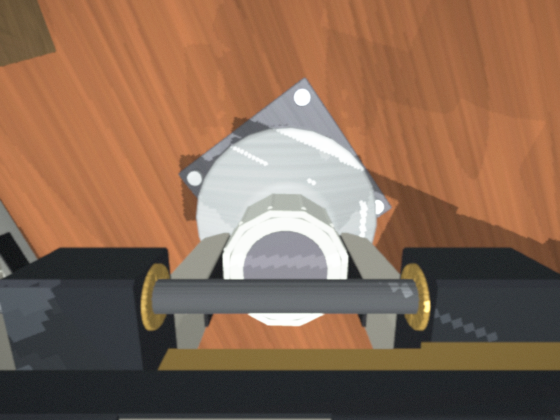

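```bash
python3 - <<'E'
from h import *
z=157+20*170/360
turn(-112,z,85); z+=20*85/360
print(robot.move_linear([CX,CY,z+10],speed=40,f_stop=12)); st("lift10")
print(robot.move_linear([CX,CY,z+60],speed=60,f_stop=15)); st("lift60")
shot("side","s5"); 
E
```

```text
turn 28 15.24 [ 462.1 -285.4  168. ] F [0.6 0.4 0.2] M [ 0.21  0.13 -0.02] g 58.2 yaw -83.8
turn 57 15.78 [ 462.1 -285.3  169.6] F [-1.3  0.6  2.1] M [ 0.19  0.23 -0.05] g 58.0 yaw -55.6
turn 85 16.32 [ 462.2 -285.4  171.2] F [ 0.3 -0.3  1. ] M [0.08 0.22 0.02] g 57.7 yaw -27.3
False
lift10 16.73 [ 462.3 -285.4  181.5] F [-0.  -0.  -1.1] M [ 0.1   0.08 -0.02] g 58.1 yaw -27.0
False
lift60 17.71 [ 461.9 -285.1  230.8] F [ 0.4  0.2 -1.5] M [0.07 0.03 0.  ] g 57.8 yaw -27.0
```

View pics/s5.png

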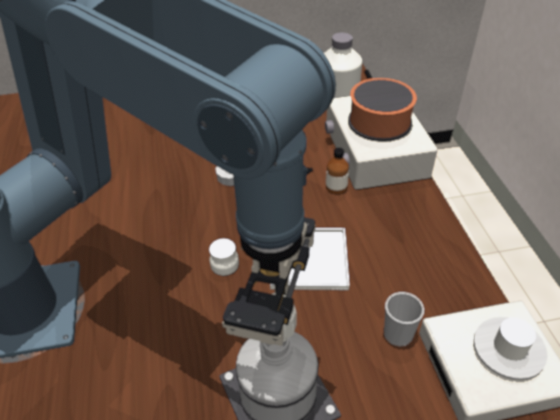

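```bash
python3 - <<'E'
from h import *
robot.move_ptp([500,-180,230],o(-20)); robot.move_ptp([589,5,120],o(-13)); st("above")
robot.move_linear([589,5,24],speed=80,f_stop=8); st("low")
print(robot.move_linear([589,5,9],speed=15,f_stop=5)); st("touch")
shot("scene","s6",(220,190,360,295),5)
E
```

```text
above 19.21 [589.4   3.4 120.6] F [-0.2 -0.5 -1. ] M [ 0.06  0.12 -0.01] g 57.9 yaw -13.1
low 20.56 [589.5   4.9  24.6] F [ 0.2 -0.8 -1.4] M [0.08 0.06 0.01] g 58.0 yaw -13.0
True
touch 21.23 [589.    5.   14.4] F [-0.5  0.3  5.2] M [0.17 0.19 0.02] g 57.5 yaw -13.0
```

View pics/s6.png

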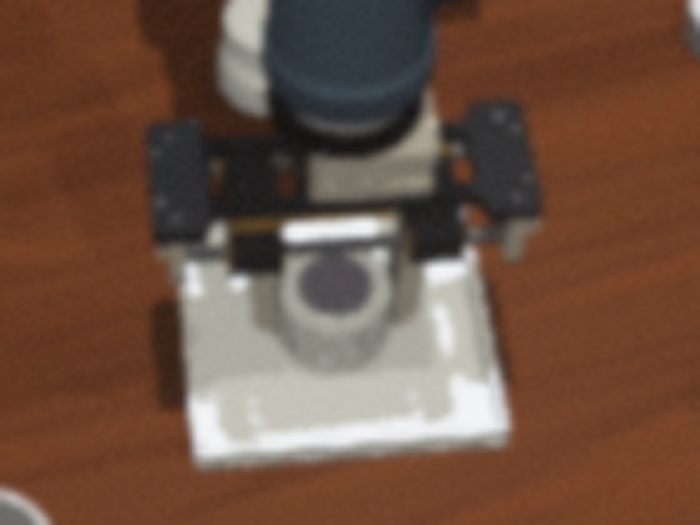

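```bash
python3 - <<'E'
from h import *
robot.move_gripper(0.88); st("open"); robot.sleep(0.3)
robot.move_linear([589,5,150],speed=150)
# go look at the cover
robot.move_ptp([467,305,200],o(90)); st()
w=shot("wrist","w7"); np.save("w7.npy",w,allow_pickle=True)
shot("scene","s7")
E
```

```text
open 21.9 [588.1   5.2  13.5] F [ 0.3  0.8 -0.1] M [ 0.08  0.06 -0.01] g 81.8 yaw -13.0
 24.5 [467.2 304.4 199.4] F [ 0.4  0.2 -0.1] M [ 0.01 -0.01  0.02] g 82.1 yaw 89.9
```

View pics/w7.png

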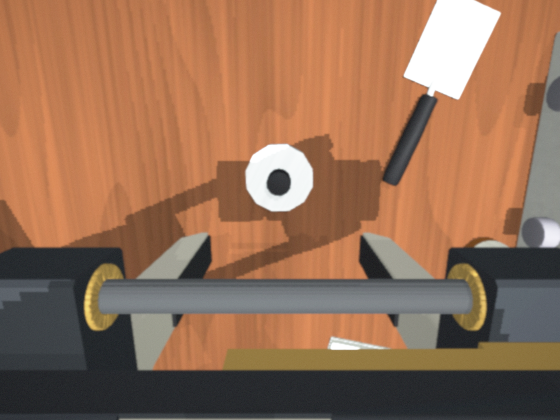

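View pics/s7.png

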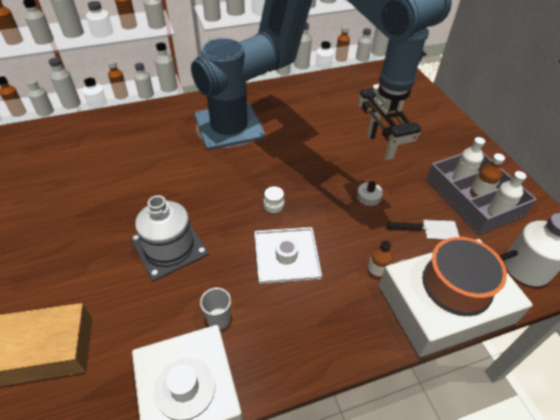

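```bash
python3 - <<'E'
from h import *
w=np.load("w7.npy",allow_pickle=True).item()
save(w["img"],"w7c",(235,130,325,225),6)
print(onz(w,279.5,178,25),onz(w,278.5,182,57))
E
```

```text
[462.25647987 314.68402749  25.        ] [461.83722176 315.97152239  57.        ]
```

View pics/w7c.png

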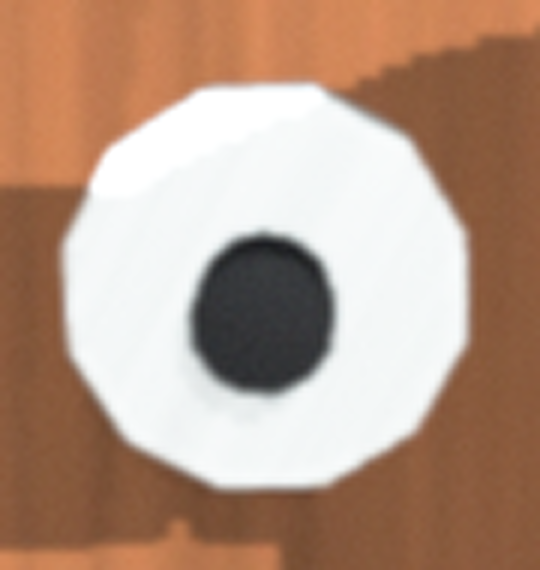

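```bash
python3 - <<'E'
from h import *
w=np.load("w7.npy",allow_pickle=True).item()
print(onz(w,278.8,183,57))
d=shot("scene","s8",(345,165,395,210),10)
print((proj(d,[462,315,57])-[345,165])*10,(proj(d,[462,315,0])-[345,165])*10)
E
```

```text
[462.12346596 314.97974164  57.        ]
[273.72400777 179.90568704] [239.65068199 313.1013992 ]
```

View pics/s8.png

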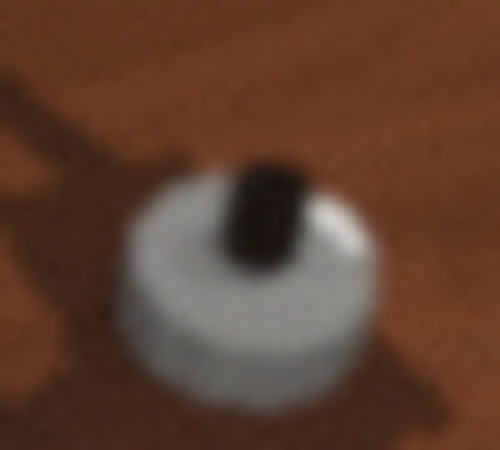

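```bash
python3 - <<'E'
from h import *
robot.move_ptp([462,315,110],o(90)); robot.move_gripper(0.65)
robot.move_linear([462,315,32],speed=100,f_stop=8); st("down")
robot.move_gripper(0.0); st("grip")
robot.move_linear([462,315,45],speed=40); st("lift")
robot.move_linear([462,315,110],speed=120); robot.sleep(0.2); st("up")
shot("side","s9",(170,70,330,190),5); shot("wrist","w9")
E
```

```text
down 26.62 [462.4 315.2  32.5] F [-0.7 -0.4 -0.2] M [-0.01  0.   -0.02] g 60.7 yaw 90.0
grip 27.28 [461.8 315.   32.1] F [-1.  -0.8  2.3] M [-0.02  0.22  0.06] g 24.2 yaw 90.0
lift 27.76 [462.2 315.   45.3] F [ 0.1 -0.2 -1.9] M [ 0.01 -0.01 -0.02] g 24.6 yaw 90.0
up 28.65 [461.4 314.7 109. ] F [ 0.5 -0.8 -1.3] M [-0.    0.01 -0.02] g 24.5 yaw 90.0
```

View pics/s9.png

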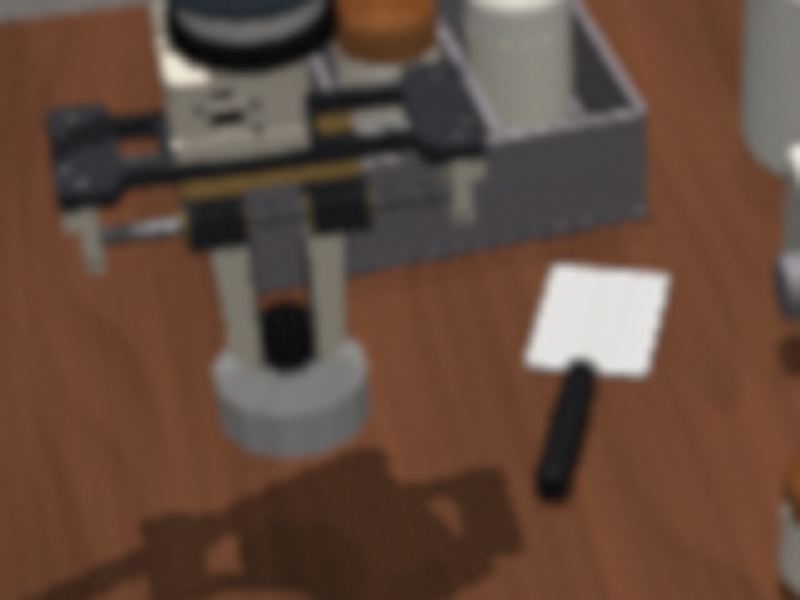

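View pics/w9.png

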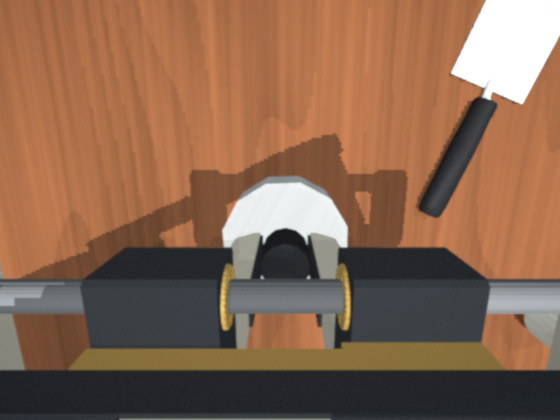

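```bash
python3 - <<'E'
from h import *
robot.move_linear([462,315,270],speed=200)
robot.move_ptp([560,0,280],o(60)); robot.move_ptp([CX,CY,280],o(45)); robot.sleep(.3); st("above")
robot.move_linear([CX,CY,225],speed=80,f_stop=8); st()
shot("side","s10",(190,270,350,390),5); shot("scene","s11",(90,150,250,270),5)
E
```

```text
above 32.41 [ 462.6 -284.5  280.1] F [-0.2  0.  -2.6] M [ 0.03  0.13 -0.02] g 24.0 yaw 45.1
 33.25 [ 462.3 -285.6  225.4] F [ 0.3  0.4 -1.8] M [ 0.    0.06 -0.02] g 24.5 yaw 45.0
```

View pics/s10.png

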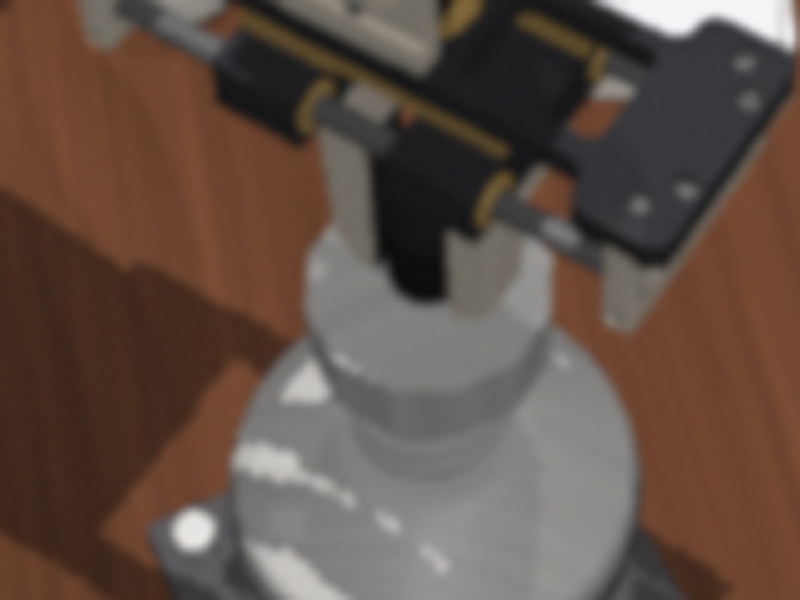

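View pics/s11.png

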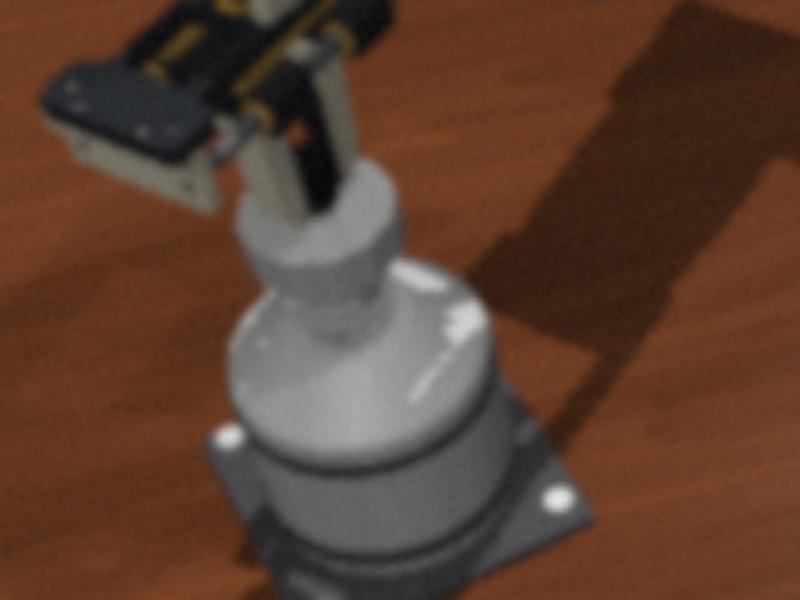

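```bash
python3 - <<'E'
from h import *
robot.move_linear([CX,CY,200],speed=50,f_stop=8); st()
print(robot.move_linear([CX,CY,187],speed=15,f_stop=4)); st("touch")
E
```

```text
34.0 [ 462.1 -285.3  199.9] F [-0.1  0.3 -2.1] M [0.03 0.03 0.04] g 24.2 yaw 45.0
True
touch 34.58 [ 462.1 -285.3  192.1] F [-0.6  0.5  4.7] M [0.08 0.06 0.01] g 24.6 yaw 45.0
```

Contact came exactly at the seated height (192). Releasing slowly, backing off, and checking.

```bash
python3 - <<'E'
from h import *
robot.move_gripper(0.6); robot.sleep(0.3); st("open")
robot.move_linear([CX,CY,300],speed=120)
w=shot("wrist","w12"); np.save("w12.npy",w,allow_pickle=True)
robot.move_ptp([500,0,330],o(45)); st()
s=shot("scene","s12"); d=shot("side","s13",(190,220,390,370),4)
E
```

```text
open 35.59 [ 461.6 -284.8  191.1] F [-0.6 -0.5  0.2] M [0.02 0.06 0.01] g 55.9 yaw 45.0
 37.82 [500.1  -0.9 329.7] F [0.1 0.1 1. ] M [0.   0.06 0.02] g 56.0 yaw 45.0
```

View pics/w12.png

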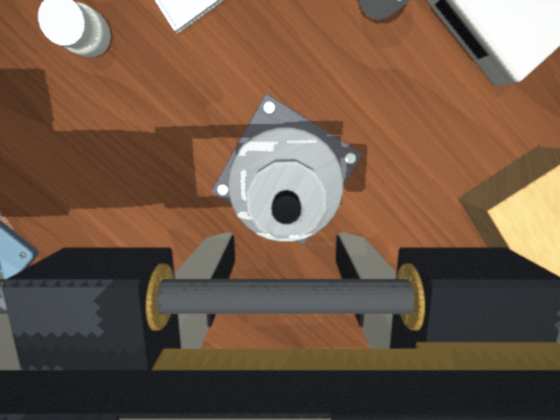

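View pics/s12.png

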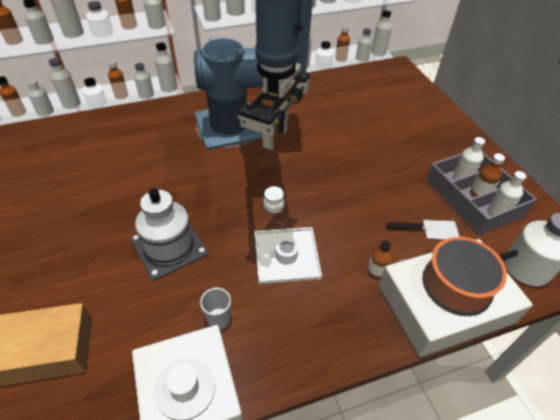

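View pics/s13.png

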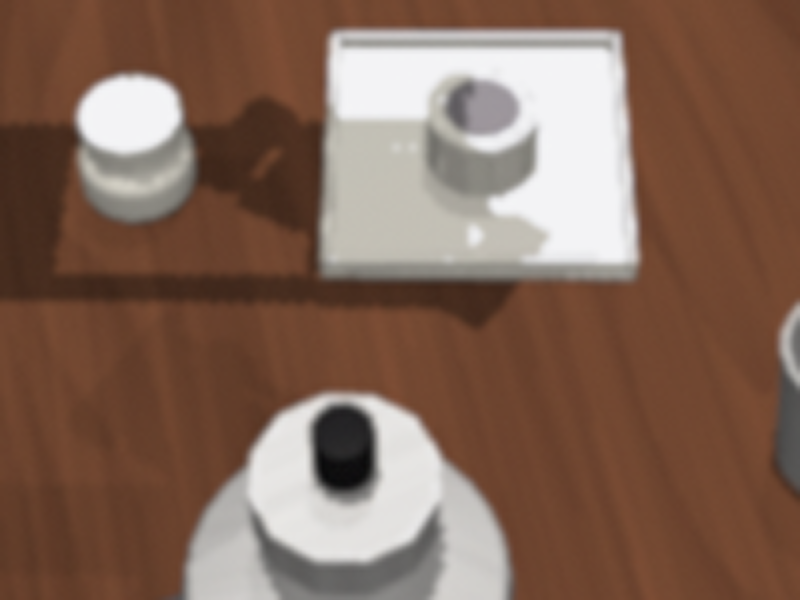

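```bash
python3 - <<'E'
from h import *
w=np.load("w12.npy",allow_pickle=True).item()
save(w["img"],"w12c",(230,140,350,250),6)
for p in [(CX,CY,217),(CX,CY,185)]: print((proj(w,p)-[230,140])*6)
d=robot.get_image("side"); print((proj(d,[589,5,42])-[190,220])*4,(proj(d,[CX,CY,217])-[190,220])*4)
E
```

```text
[328.0344204 421.639456 ]
[328.76283424 366.47528463]
[478.55909742 108.42723496] [337.58377441 429.10428557]
```

View pics/w12c.png

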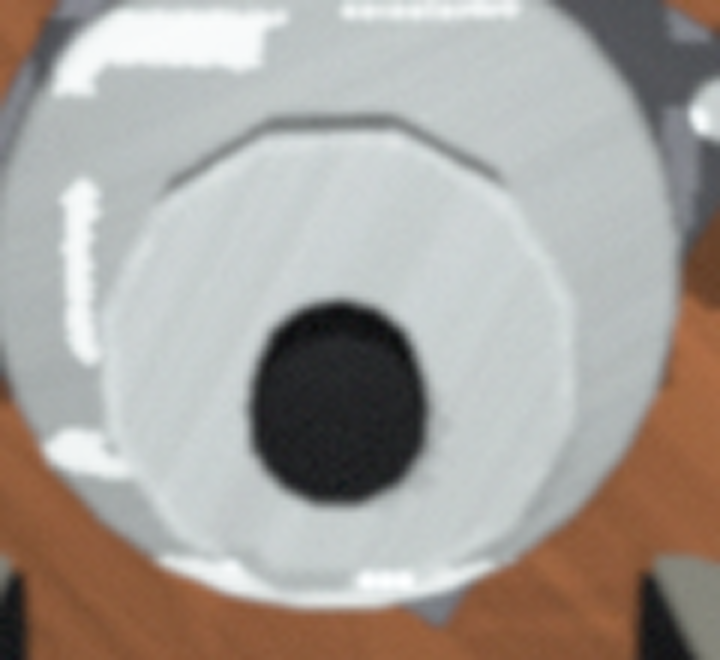

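```bash
python3 - <<'E'
from h import *
robot.hand_in(); st()
E
```

```text
the job is handed in; nothing more can be done
the job is handed in; nothing more can be done
```

The job is done and handed in, with about 38 s used of the 72 s. `hand_in()` gives no verdict, so the points below are my own checks.

- **Cap:** I unscrewed it in three fresh-grip turns of 85° (255° in all), raising the arm with the thread. The force on the tool never read more than about 2 N during the turns. I then lifted the cap straight off, set it down in the tray with a 5 N touch, and let go. The last pictures show it upright on the tray floor, with its top within about 1 mm of the tray centre as I had measured it.
- **Cover:** I gripped it by the knob and lowered it over the mouth. It touched with the tool at 192 mm, which is the height expected for a seated cover, and I let go. The last wrist picture shows it level and about 1.5 mm off the axis; 14 mm is allowed.
- **Bystanders and robot:** The amber bottle, beaker and jar look unmoved in the pictures (not measured). The arm was clear of everything at hand-in.

No check failed. My first rough readings of the cover from the scene and side cameras differed from the wrist camera by about 10 mm. An enlarged scene crop agreed with the wrist value, so I used that.

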